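Roll a shaft blank into a V-rest, slide it to the stop and clamp it

TASK

Get the plain round bar ready for marking out: without gripping or lifting it, roll it along the bench and up the ramp until it drops into the groove of the steel V-rest, then push it endways along the groove until it is up against the stop screw. Last, push the red handle of the toggle clamp fully down so that the clamp arm comes down on the bar. Leave the other things on the bench where they are.

Things in the scene. Friction and masses are not known exactly. Their poses are not given: they have to be found in the camera images.
- bar: plain aluminium round bar, 32 mm in diameter, 180 mm long, about 0.4 kg, smooth, lying on its side on the bench. Origin at its middle, on its axis (16 mm above the bench at the start); its x axis runs along the bar (either end may go to the stop). Its y and z axes turn with it as it rolls.
- v_rest: dark steel V-rest, fixed to the bench. Origin at bench height under the groove, in line with the clamp; x along the groove towards the stop, y to the side where the bar starts, z up. Block: x -95 to +80 mm. A ramp rises at 14 degrees from the bench at y = +60 mm to a lip 11 mm high at y = +15 mm; then the groove; then a steep back 28 mm high, y = -23 to -35 mm. Behind it stands the toggle clamp.
- v_groove (a point): a point on the axis of a bar seated in the V-rest: at (0, 0, 21.5) mm in the v_rest frame, same axes. The groove is a 120 degree V, lowest at y = 0, 3 mm above the bench; a bar drops about 6 mm from the lip into it.
- stop_face (a point): the flat tip of the stop screw, 10 mm in diameter, at (74.5, 0, 21.5) mm in the v_rest frame; it stands out of a stop plate (40 mm high, y -18 to +18 mm) at x = +80 to +90 mm. A bar that is home has its end here, its middle at x = -15.5 mm and its other end at x = -105.5 mm, 10 mm past the end of the block.
- clamp_lever (a joint): angle of the clamp's straight red handle (12 mm thick, about 70 mm long): 0 = fully down (closed), 1.12 to 1.2 at the start, handle about upright. It hinges about a line along v_rest x through (0, -70, 55.7) mm in the v_rest frame and swings down away from the groove. It turns easily (under 2 N at its end) and its own weight keeps it down.
- clamp_arm (a joint): angle of the clamp's arm: 0 = level, its rubber tip on top of the seated bar (at x = 0); it is linked to the handle and turns 1.14 times as far, so at the start it stands up, tip 115 to 125 mm above the bench over y = -45 to -15 mm in the v_rest frame.
- handle_end (a point): a point on the red handle's centre line, 8 mm short of its end, 84 mm from its hinge. At handle angle q it lies at y = -70 - 84 cos(q + 0.518), z = 55.7 + 84 sin(q + 0.518) mm in the v_rest frame, x = 0: about 138 mm above the bench and nearly over the hinge at the start, 97 mm above the bench at y = -143 mm when closed.
- square_stage: small square stage, 58x58x17 mm; bystander, to be left alone. Origin at the centre of its underside.
- lens_arm: grey slotted arm, 90x24x9 mm, lying; bystander, to be left alone. Origin at the centre of its underside.
- hex_key: hex key, 93x31x6 mm, lying; bystander, to be left alone. Origin at the centre of its underside.
- small_v_block: small black V-block, 32x50x26 mm, not used here; bystander, to be left alone. Origin at the centre of its underside.
- holder_lying: black post holder lying down, 82x30x25 mm; bystander, to be left alone. Origin at the centre of its underside.

How it is judged (in metres and radians):
On the way, in this order (a step that is already met when the one before it is completed fails the run):
1. the bar rolls along the bench (it has turned on its own axis, not been slid or carried) (angle between bar's own z axis and vertical above 1.3 rad and height (world z) of bar below 0.022 m).
2. the bar lies in the groove of the V-rest (y of bar in the frame of v_rest between -0.003 and 0.003 m and z of bar in the frame of v_rest between 0.0185 and 0.0235 m and angle between the x axis of bar and the x axis of v_rest, either way round below 0.03 rad), for 0.2 s.
3. the bar, in the groove, is up against the stop screw (all of step 2 and x of bar in the frame of v_rest above -0.018 m), for 0.2 s.
4. the toggle clamp is closed (value of joint clamp_lever below 0.06 rad and value of joint clamp_arm below 0.07 rad), for 0.2 s.
At the end, for the whole second after the job is handed in: The bar lies at rest in the groove (axis within 3 mm of the groove's centre line and of its seated height, and within 0.03 rad of its direction), its end within 2.5 mm of the stop screw, and the clamp's handle and arm are within 0.06 and 0.07 rad of fully down (all of step 3 and all of step 4 and linear speed of bar below 0.01 m/s); the robot touches nothing.
It fails at once if the bar is lifted off the bench before the ramp (y of bar in the frame of v_rest above 0.068 m and height (world z) of bar above 0.021 m).
It fails at once if the bar is lifted clear of the V-rest (height (world z) of bar above 0.034 m).
It fails at once if one end of the bar is tipped up (angle between bar's own x axis and vertical below 1.4 rad or angle between bar's own x axis and vertical above 1.742 rad).
It fails at once if another thing on the bench is knocked aside (distance of any of square_stage, lens_arm, hex_key, small_v_block, holder_lying from where it was at the start of the episode above 0.015 m).
It also fails if it takes over 64 s, if anything falls off the work surface, if the arm or the gripper's body presses on something with over 40 N, if the wrist force passes 120 N, or if a joint passes its speed limit or range.

ROBOT

A 6-joint arm with a two-finger parallel gripper is mounted at the origin on a cart in front of the work surface, level with it; the furniture and walls round the work are solid. World frame = base frame: x ahead of the robot, y to its left, z up, the work surface at z = 0. Lengths are in mm, angles in degrees, forces in N, time in s.
With the tool pointing down it reaches from about 300 to 850 mm from the base axis. Payload 4.2 kg.
Tool frame: the origin (TCP) lies at the very end of the fingers, on their centre line; the grasp point (between the pads) lies 19 mm behind it; z points along the fingers, y is the direction in which the jaws open and shut (so a half turn about z gives the same grasp; the last joint's range is limited). The gripper opens to 91 mm and grips with 3 to 60 N. Pads are 32 mm wide; open, the fingers measure 118 mm over their backs; the gripper's body (76 mm by 178 mm) begins 60 mm behind the grasp point.
Start: joints at [-72.479, 18.312, 89.639, -0, 72.044, -1.146], TCP at [184.042, -544.768, 213.976] pointing down, gripper open.
Joint ranges: [-177.97, 177.97], [-48.28, 115.42], [12.27, 149.76], [-77.06, 257.06], [2.81, 150.46], [-146.56, 146.56]. Speed limits (degrees/s): [147.25, 147.25, 180, 180, 180, 180].

INTERFACE

Orientations are given as [roll, pitch, yaw] about the fixed x, y, z axes, in that order (R = Rz(yaw) Ry(pitch) Rx(roll)).
In Python, from workcell import telemetry, grab_frame, job gives the robot as it stands.
- The arm moves only by the tool drive_tool, never from a script. Its argument "moves" is a list of rows, each an object of numbers: "claw": the closure, from -1 (fully open) to 1 (shut); "dx", "dy", "dz": the shift along the tool's x, y, z in units of 20 mm (1.0 is 20 mm); "yaw": the turn about the tool's z in units of 0.15 rad (1.0 is 0.15 rad). In form: [{"claw": .., "dx": .., "dy": .., "dz": .., "yaw": ..}, ...]. A call has 1 to 5 rows; each row shifts and turns the pose as measured when the row begins, along the tool's axes as they then stand; what a row does not reach is not made up. A row lasts 1/8 s, in which the tool goes at most 62.5 mm and 10.7 degrees, less where a joint would pass 70% of its speed; a pose out of reach is approached as far as the arm can. A call with a number of a shift or a turn outside -1 to 1 is refused whole. A call with a gripper value outside its range is refused whole. The fingers move at their own pace and stop on an object; "grip_force" is the grip in N (left out, the last holds). Time passes only in rows, so rows that do not move let the fingers close. It gives the time, the measured TCP pose, the force and the opening at its end, in the units of the state.
- telemetry.state(): the state, without advancing time (a new reading comes with each control period).
- grab_frame(name): name is "scene" or "top" or "wrist"; returns a dict with "color" (400x640x3 uint8, blue, green, red), "vertical_fov" (degrees; the focal length in pixels is half the picture's height over the tangent of half this angle, whatever the lens; pixels are square), "cx", "cy" (the principal point, pixels), "pose" (4x4, takes a point from camera to world coordinates). Camera axes: x right, y down, z forward; pixel columns grow to the right and rows downward; lengths in mm; the calibration is good to about 2 mm. A picture is of the moment at which its call begins. There is no depth.
- job.job_done(): hands the job in, once; it reports no verdict.
The state is a dict: "time_s": time; "qpos": joint angles; "qvel": joint speeds; "effort": joint torques, N m; "ee_pos": TCP position; "ee_rot": TCP orientation; "force": force on the tool from outside, world axes, zero at the start; "torque": the same for the moment, N m; "gripper_width": finger opening in mm.
Only numpy, scipy, OpenCV 4.12 (cv2) and the standard library are available. Lean on these libraries where they do the work, as an engineer would, in place of code of your own. Each camera call takes 0.05 s, during which the arm holds its last target.

## Working session

There is one attempt and no reset: what is moved stays moved. The work goes in short steps, Python scripts to look and compute and a tool call to move; the robot and the scene stay as the last step left them, time stands still between calls to the robot, and variables do not carry over. Pictures are saved under pics/ and viewed, and the job is handed in when it is done.

Besides the shell and the picture viewer there is one more tool, called after "Call:" as name(argument=value, ...), one argument or row to a line, values as JSON. drive_tool: Moves the arm, as the interface text tells. Its arguments: {"type":"object","properties":{"moves":{"type":"array"},"grip_force":{"type":"number"}},"required":["moves"]}

```bash
mkdir -p pics; ls
python3 - <<'E'
from workcell import telemetry, grab_frame
import cv2, numpy as np
print(telemetry.state())
for n in ["scene","top","wrist"]:
    f=grab_frame(n); cv2.imwrite(f"pics/{n}0.png",f["color"]); print(n,f["vertical_fov"],f["cx"],f["cy"],np.round(f["pose"],4).tolist())
E
```

```text
pics
{'time_s': 0.0, 'qpos': array([-7.24793035e+01,  1.83512928e+01,  8.97077616e+01, -9.61639244e-04,
        7.20438719e+01, -1.14632380e+00]), 'qvel': array([ 0.01249086, -0.01508908, -0.00109479,  0.0616585 ,  0.01526572,
        0.02380155]), 'effort': array([ 1.39734522e-05, -4.12463343e+01, -2.31972706e+01,  7.29108509e-02,
        4.57935990e-02, -1.42747590e-04]), 'ee_pos': array([ 183.87452061, -544.25998148,  213.11459573]), 'ee_rot': array([-1.79897076e+02, -1.14503667e-03,  1.86673166e+01]), 'force': array([-0.02620739, -0.49116755,  0.11048699]), 'torque': array([-0.01630008, -0.02595689, -0.01095095]), 'gripper_width': 91.39407062013854}
scene 55.945914989044525 321.14673238260394 200.79006613748567 [[-0.522, -0.644, 0.5593, -240.3674], [-0.8529, 0.3881, -0.3492, 475.8452], [0.0079, -0.6593, -0.7518, 1153.8511], [0.0, 0.0, 0.0, 1.0]]
top 42.347739343258816 311.5617939211662 195.46392682620794 [[-0.0025, -0.978, 0.2085, 220.4645], [-1.0, 0.0019, -0.003, -23.3116], [0.0025, -0.2085, -0.978, 1546.4073], [0.0, 0.0, 0.0, 1.0]]
wrist 62.995661684857104 316.22279647083855 201.38206034327612 [[0.3197, -0.9076, -0.272, 261.8604], [-0.9475, -0.3065, -0.0911, -518.0109], [-0.0007, 0.2869, -0.958, 384.5337], [0.0, 0.0, 0.0, 1.0]]
```

View pics/scene0.png

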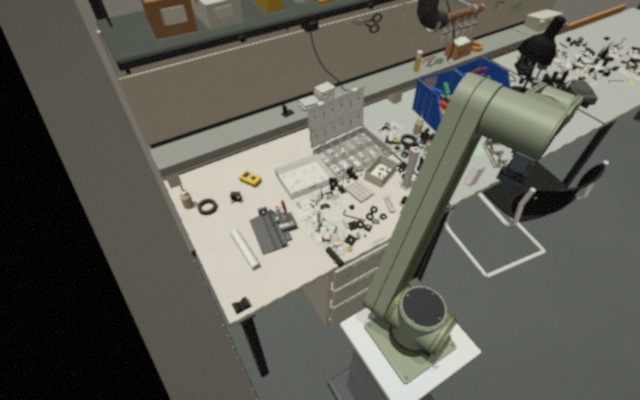

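View pics/top0.png

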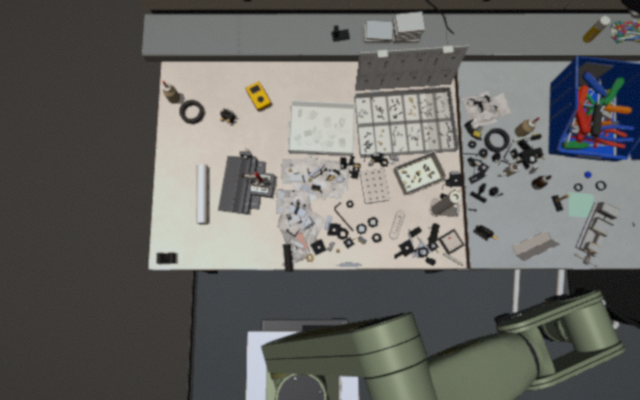

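View pics/wrist0.png

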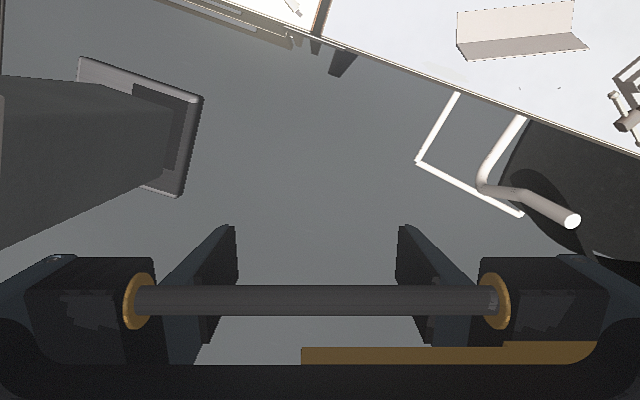

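The scene and top views show the bar (top: columns 197–208, rows 165–223) to the left of the dark V-rest (220–272, 153–213), with the red handle at about (255,178). I'll zoom in and measure.

```bash
cat > h.py <<'E'
import numpy as np, cv2
def ray(f,u,v):
    h=f["color"].shape[0]; fl=h/2/np.tan(np.radians(f["vertical_fov"])/2)
    d=np.array([(u-f["cx"])/fl,(v-f["cy"])/fl,1.]); P=np.array(f["pose"])
    return P[:3,3],P[:3,:3]@d
def onz(f,u,v,z):
    o,d=ray(f,u,v); return o+d*(z-o[2])/d[2]
def proj(f,p):
    h=f["color"].shape[0]; fl=h/2/np.tan(np.radians(f["vertical_fov"])/2)
    P=np.array(f["pose"]); c=P[:3,:3].T@(np.asarray(p,float)-P[:3,3]); return np.array([f["cx"]+fl*c[0]/c[2],f["cy"]+fl*c[1]/c[2]])
E
python3 - <<'E'
from h import *
from workcell import grab_frame
f=grab_frame("top"); np.save("top.npy",f,allow_pickle=True)
s=grab_frame("scene"); np.save("scene.npy",s,allow_pickle=True)
cv2.imwrite("pics/tz.png",cv2.resize(f["color"][145:270,145:345],None,fx=4,fy=4,interpolation=cv2.INTER_CUBIC)[:600])
cv2.imwrite("pics/sz.png",cv2.resize(s["color"][180:320,215:375],None,fx=4,fy=4,interpolation=cv2.INTER_CUBIC)[:600])
E
```

```text
(no output)
```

View pics/tz.png

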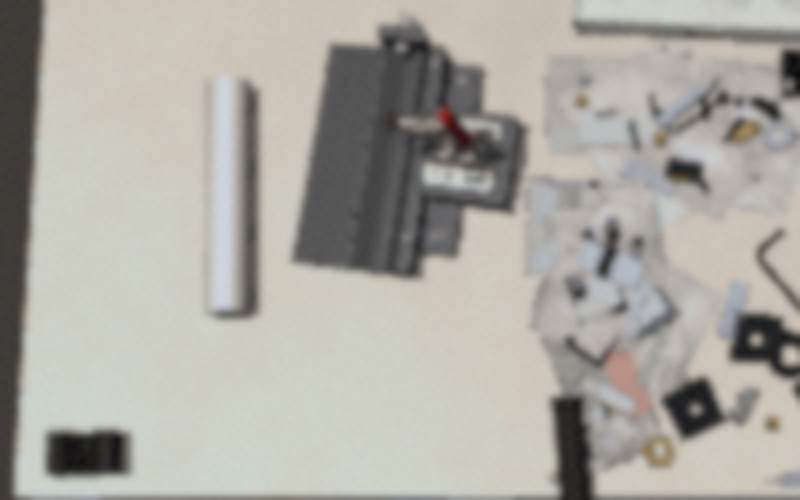

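View pics/sz.png

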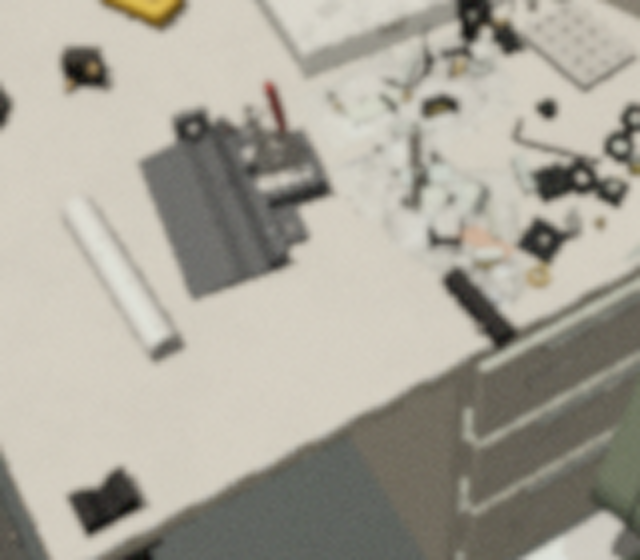

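Run:
```python
from h import *
f=np.load("top.npy",allow_pickle=True).item(); s=np.load("scene.npy",allow_pickle=True).item()
T=lambda u,v,z:np.round(onz(f,145+u/4,145+v/4,z),1)
S=lambda u,v,z:np.round(onz(s,215+u/4,180+v/4,z),1)
print("bar far end top",T(227,78,32),"near",T(227,312,32),"edges",T(210,312,16),T(244,312,16))
print("bar scene far",S(76,205,32),"near",S(152,348,32))
print("ramp corners far/near",T(332,45,0),T(294,262,0),"scene",S(142,165,0),S(195,297,0))
print("back near corner z28",T(418,275,28),"lip near z11",T(352,266,11), "lip far",T(385,48,11))
print("handle tip ~z145",T(443,112,145),S(270,88,145))
print("armtip z120",T(392,122,120))
print("stop plate z40",T(388,28,40),T(424,36,40))
print("small vblock",T(88,452,13),"holder",T(570,440,12))
```

```text
bar far end top [640.1 305.3  32. ] near [460.5 297.8  32. ] edges [463.1 313.9  16. ] [463.  288.4  16. ]
bar scene far [632.6 308.4  32. ] near [457.3 312.3  32. ]
ramp corners far/near [675.4 231.7   0. ] [504.  255.2   0. ] scene [669.4 230.    0. ] [505.7 252.1   0. ]
back near corner z28 [488.8 157.4  28. ] lip near z11 [498.8 209.4  11. ] lip far [669.7 188.9  11. ]
handle tip ~z145 [583.9 128.6 145. ] [576.  127.7 145. ]
armtip z120 [583.1 167.4 120. ]
stop plate z40 [677. 183.  40.] [670.6 155.6  40. ]
small vblock [359.1 400.2  13. ] holder [367.2  43.9  12. ]
```

Call:
drive_tool(
  moves=[
    {"claw": -1,"dx": 1,"dy": -1},
    {"claw": -1,"dx": 1,"dy": -1},
    {"claw": -1,"dx": 1,"dy": -1},
    {"claw": -1,"dx": 1,"dy": -1},
    {"claw": -1,"dx": 1,"dy": -1},
  ],
)

```text
validation failed for argument at $.mo...
```

Call:
drive_tool(
  moves=[
    {"claw": -1,"dx": 1,"dy": -1,"dz": 0,"yaw": 0},
    {"claw": -1,"dx": 1,"dy": -1,"dz": 0,"yaw": 0},
    {"claw": -1,"dx": 1,"dy": -1,"dz": 0,"yaw": 0},
    {"claw": -1,"dx": 1,"dy": -1,"dz": 0,"yaw": 0},
    {"claw": -1,"dx": 1,"dy": -1,"dz": 0,"yaw": 0},
  ],
)

```text
time_s: 0.88
ee_pos: [247.6, -415.5, 212.5]
ee_rot: [-179.9, 0.0, 18.5]
force: [0.1, -0.8, -0.0]
gripper_width: 91.0
```

Call:
drive_tool(
  moves=[
    {"claw": -1,"dx": 1,"dy": -1,"dz": 0,"yaw": 0},
    {"claw": -1,"dx": 1,"dy": -1,"dz": 0,"yaw": 0},
    {"claw": -1,"dx": 1,"dy": -1,"dz": 0,"yaw": 0},
    {"claw": -1,"dx": 1,"dy": -1,"dz": 0,"yaw": 0},
    {"claw": -1,"dx": 1,"dy": -1,"dz": 0,"yaw": 0},
  ],
)

```text
time_s: 1.5
ee_pos: [312.3, -284.3, 212.7]
ee_rot: [-179.9, -0.0, 18.4]
force: [0.2, -0.0, 0.3]
gripper_width: 91.3
```

Call:
drive_tool(
  moves=[
    {"claw": -1,"dx": 1,"dy": -1,"dz": 0,"yaw": 0},
    {"claw": -1,"dx": 1,"dy": -1,"dz": 0,"yaw": 0},
    {"claw": -1,"dx": 1,"dy": -1,"dz": 0,"yaw": 0},
    {"claw": -1,"dx": 1,"dy": -1,"dz": 0,"yaw": 0},
    {"claw": -1,"dx": 1,"dy": -1,"dz": 0,"yaw": 0},
  ],
)

```text
time_s: 2.12
ee_pos: [376.9, -153.3, 213.1]
ee_rot: [-179.9, -0.1, 18.4]
force: [-0.1, 0.4, 0.2]
gripper_width: 91.3
```

Call:
drive_tool(
  moves=[
    {"claw": -1,"dx": 1,"dy": -1,"dz": 0,"yaw": 0},
    {"claw": -1,"dx": 1,"dy": -1,"dz": 0,"yaw": 0},
    {"claw": -1,"dx": 1,"dy": -1,"dz": 0,"yaw": 0},
    {"claw": -1,"dx": 1,"dy": -1,"dz": 0,"yaw": 0},
    {"claw": -1,"dx": 1,"dy": -1,"dz": 0,"yaw": 0},
  ],
)

```text
time_s: 2.75
ee_pos: [441.6, -22.2, 213.5]
ee_rot: [-180.0, -0.1, 18.4]
force: [0.5, -1.0, 0.0]
gripper_width: 91.2
```

Call:
drive_tool(
  moves=[
    {"claw": -1,"dx": 0.5,"dy": -1,"dz": 0,"yaw": -1},
    {"claw": -1,"dx": 0.5,"dy": -1,"dz": 0,"yaw": -1},
  ],
)

```text
time_s: 3.0
ee_pos: [445.3, 24.1, 213.3]
ee_rot: [180.0, -0.1, 36.2]
force: [-0.3, 0.4, 1.2]
gripper_width: 90.8
```

Call:
drive_tool(
  moves=[
    {"claw": -1,"dx": 0.9,"dy": -0.8,"dz": 0,"yaw": -1},
    {"claw": -1,"dx": 1,"dy": -0.6,"dz": 0,"yaw": -1},
    {"claw": -1,"dx": 1,"dy": -0.4,"dz": 0,"yaw": -1},
    {"claw": -1,"dx": 1,"dy": 0,"dz": 0,"yaw": -1},
    {"claw": -1,"dx": 1,"dy": 0,"dz": 0,"yaw": -1},
  ],
)

```text
time_s: 3.62
ee_pos: [476.6, 131.8, 213.4]
ee_rot: [179.9, -0.0, 80.7]
force: [0.6, -0.5, -0.3]
gripper_width: 90.9
```

Call:
drive_tool(
  moves=[
    {"claw": -1,"dx": 1,"dy": 0.6,"dz": 0,"yaw": -0.6},
    {"claw": -1,"dx": 1,"dy": 0.6,"dz": 0,"yaw": 0},
    {"claw": -1,"dx": 1,"dy": 0.6,"dz": 0,"yaw": 0},
    {"claw": -1,"dx": 1,"dy": 0.6,"dz": 0,"yaw": 0},
    {"claw": -1,"dx": 1,"dy": 0.6,"dz": 0,"yaw": 0},
  ],
)

```text
time_s: 4.25
ee_pos: [546.1, 229.3, 213.0]
ee_rot: [180.0, -0.0, 86.1]
force: [-1.0, -0.6, -0.0]
gripper_width: 91.1
```

Run:
```python
from h import *
from workcell import grab_frame,telemetry
f=grab_frame("wrist"); np.save("w1.npy",f,allow_pickle=True); cv2.imwrite("pics/w1.png",f["color"]); print(telemetry.state()["ee_pos"],np.round(f["pose"],3))
```

```text
[547.89484356 231.81149287 212.67975098] [[ 9.98000e-01 -6.60000e-02 -2.00000e-02  5.52502e+02]
 [-6.80000e-02 -9.56000e-01 -2.87000e-01  3.10979e+02]
 [-0.00000e+00  2.87000e-01 -9.58000e-01  3.84280e+02]
 [ 0.00000e+00  0.00000e+00  0.00000e+00  1.00000e+00]]
```

View pics/w1.png

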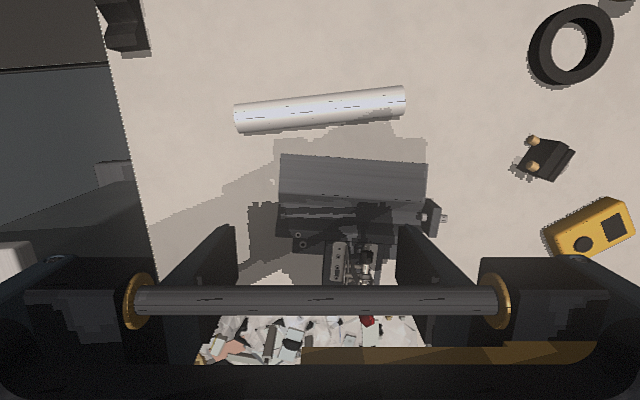

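The wrist view shows the bar from (236,119) to (405,99), the ramp foot from (281,154) to (427,166), and the stop plate at (432,215).

Run:
```python
from h import *
f=np.load("w1.npy",allow_pickle=True).item()
W=lambda u,v,z:onz(f,u,v,z)
# bar mask
hsv=cv2.cvtColor(f["color"],cv2.COLOR_BGR2HSV)
cv2.imwrite("pics/w1z.png",cv2.resize(f["color"][70:290,220:460],None,fx=3,fy=3,interpolation=cv2.INTER_CUBIC)[:600,:800])
print("bar L/R at z16 mid",W(236,119,20),W(405,99,20))
a=W(281,154,0);b=W(427,166,0);print("ramp foot",a,b,np.linalg.norm(b-a),np.degrees(np.arctan2(*(b-a)[1::-1])))
```

```text
bar L/R at z16 mid [464.65255227 300.85664268  20.        ] [647.08418057 309.05745678  20.        ]
ramp foot [507.15327833 256.94742863   0.        ] [679.12600069 230.8234569    0.        ] 173.94562120933534 -8.63763060629741
```

View pics/w1z.png

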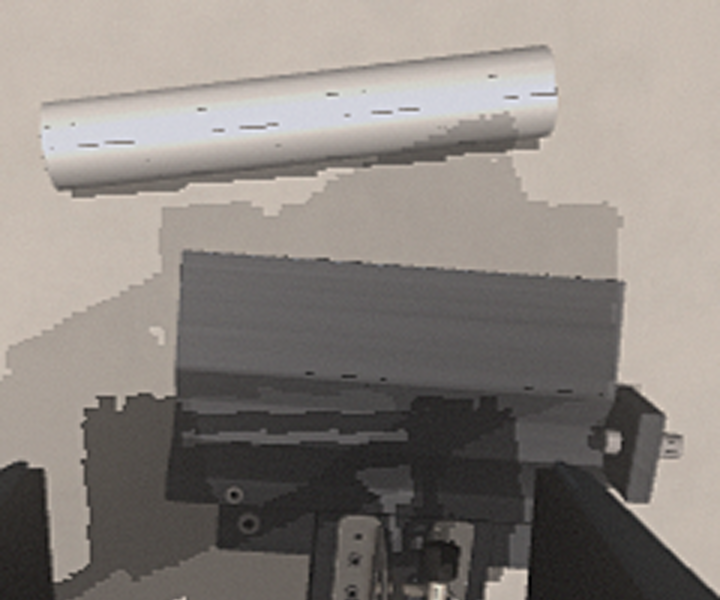

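Call:
drive_tool(
  moves=[
    {"claw": -1,"dx": 1,"dy": 0,"dz": 0,"yaw": 0},
    {"claw": -1,"dx": 1,"dy": 0,"dz": 0,"yaw": 0},
    {"claw": -1,"dx": 1,"dy": 0,"dz": 0,"yaw": 0},
    {"claw": -1,"dx": 1,"dy": 0,"dz": 0,"yaw": 0},
    {"claw": -1,"dx": 1,"dy": 0,"dz": 0,"yaw": 0},
  ],
)

```text
time_s: 4.92
ee_pos: [553.9, 337.1, 212.8]
ee_rot: [180.0, -0.1, 86.1]
force: [-0.8, -0.4, 0.7]
gripper_width: 91.1
```

Call:
drive_tool(
  moves=[
    {"claw": -1,"dx": 1,"dy": 0,"dz": 0.5,"yaw": -0.4},
    {"claw": -1,"dx": 0.3,"dy": 0,"dz": 1,"yaw": -0.4},
    {"claw": -1,"dx": 0,"dy": 0,"dz": 1,"yaw": 0},
    {"claw": -1,"dx": 0,"dy": 0,"dz": 1,"yaw": 0},
    {"claw": -1,"dx": 0,"dy": 0,"dz": 0,"yaw": 0},
  ],
)

```text
time_s: 5.55
ee_pos: [554.5, 369.7, 137.5]
ee_rot: [-180.0, -0.1, 93.9]
force: [-1.0, 0.3, -1.4]
gripper_width: 91.5
```

Call:
drive_tool(
  moves=[
    {"claw": -1,"dx": 0,"dy": 0,"dz": 1,"yaw": 0.1},
    {"claw": -1,"dx": 0,"dy": 0,"dz": 1,"yaw": 0},
    {"claw": -1,"dx": 0,"dy": 0,"dz": 1,"yaw": 0},
    {"claw": -1,"dx": 0,"dy": 0,"dz": 1,"yaw": 0},
    {"claw": -1,"dx": 0,"dy": 0,"dz": 0.5,"yaw": 0},
  ],
)

```text
time_s: 6.18
ee_pos: [557.8, 373.9, 49.5]
ee_rot: [179.6, -0.3, 93.4]
force: [0.3, 0.6, 0.0]
gripper_width: 91.2
```

Run:
```python
from h import *
from workcell import grab_frame,telemetry
f=grab_frame("wrist"); np.save("w2.npy",f,allow_pickle=True); cv2.imwrite("pics/w2.png",f["color"]); s=telemetry.state();print(s["ee_pos"],s["ee_rot"])
```

```text
[557.43528982 373.61310407  48.52482504] [179.66254227  -0.2952407   93.34878755]
```

View pics/w2.png

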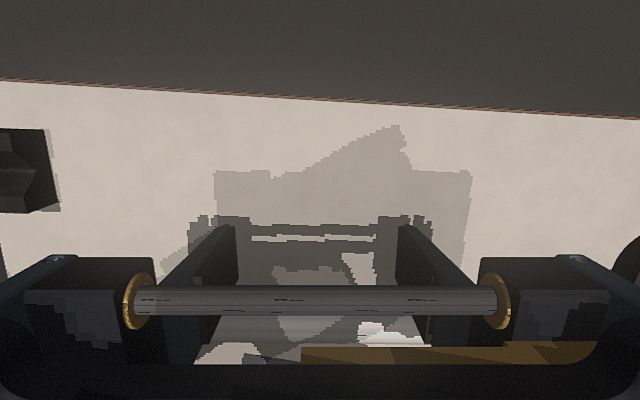

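Open bench is under the fingers; the bar is hidden behind the gripper at the bottom. I'll go down to about 10 mm.

Call:
drive_tool(
  moves=[
    {"claw": -1,"dx": -0.2,"dy": 0,"dz": 0.9,"yaw": 0},
    {"claw": -1,"dx": 0,"dy": 0,"dz": 0.7,"yaw": 0},
    {"claw": -1,"dx": 0,"dy": 0,"dz": 0.2,"yaw": 0},
    {"claw": -1,"dx": 0,"dy": 0,"dz": 0,"yaw": 0},
  ],
)

```text
time_s: 6.72
ee_pos: [560.0, 371.8, 14.4]
ee_rot: [179.4, -0.5, 93.4]
force: [0.5, 0.2, -0.5]
gripper_width: 91.3
```

Call:
drive_tool(
  moves=[
    {"claw": -1,"dx": -0.4,"dy": 0,"dz": 0.25,"yaw": 0},
    {"claw": -1,"dx": -0.4,"dy": 0,"dz": 0,"yaw": 0},
    {"claw": -1,"dx": -0.3,"dy": 0,"dz": 0,"yaw": 0},
    {"claw": -1,"dx": -0.2,"dy": 0,"dz": 0,"yaw": 0},
    {"claw": -1,"dx": -0.2,"dy": 0,"dz": 0,"yaw": 0},
  ],
)

```text
time_s: 7.35
ee_pos: [563.0, 340.2, 10.6]
ee_rot: [179.2, -0.5, 93.4]
force: [-0.2, -0.2, 0.0]
gripper_width: 91.1
```

```bash
cat >> h.py <<'E'
O=np.array([591,183.5]); e=np.array([.990,-.142]); n=np.array([.142,.990])
def look(tag):
    from workcell import grab_frame,telemetry
    f=grab_frame("top"); np.save(tag+"t.npy",f,allow_pickle=True)
    s=grab_frame("scene"); np.save(tag+"s.npy",s,allow_pickle=True)
    a=cv2.resize(f["color"][145:245,165:295],None,fx=4,fy=4,interpolation=cv2.INTER_CUBIC)
    b=cv2.resize(s["color"][190:290,220:320],None,fx=4,fy=4,interpolation=cv2.INTER_CUBIC)[:400,:280]
    b=cv2.resize(s["color"][190:290,225:295],None,fx=4,fy=4,interpolation=cv2.INTER_CUBIC)
    cv2.imwrite("pics/%s.png"%tag,np.hstack([a,b]))
    st=telemetry.state(); print(st["time_s"],st["ee_pos"].round(1),st["ee_rot"].round(1),st["force"].round(1))
    d=st["ee_pos"][:2]-O; print("tcp in v_rest",(d@e).round(1),(d@n).round(1))
E
python3 -c "
from h import *
look('a1')"
```

```text
7.45 [562.9 340.1  10.5] [179.2  -0.5  93.4] [-0.6  0.2  0.6]
tcp in v_rest -50.0 151.0
```

View pics/a1.png

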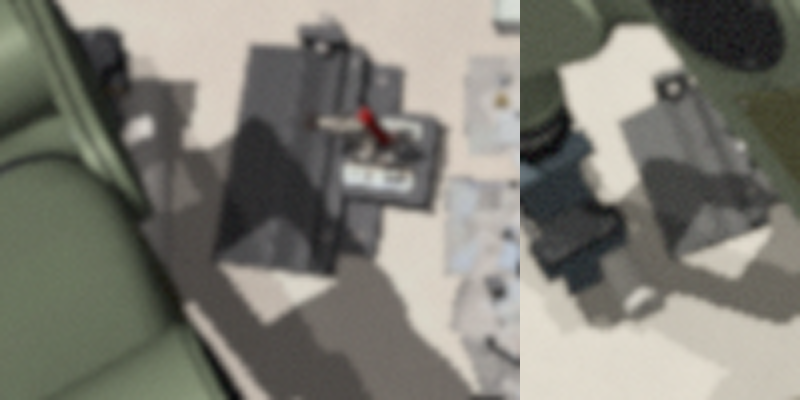

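Call:
drive_tool(
  moves=[
    {"claw": -1,"dx": -0.2,"dy": 0,"dz": 0,"yaw": 0},
    {"claw": -1,"dx": -0.25,"dy": 0,"dz": 0,"yaw": 0},
    {"claw": -1,"dx": -0.25,"dy": 0,"dz": 0,"yaw": 0.1},
    {"claw": -1,"dx": -0.25,"dy": 0,"dz": 0,"yaw": 0.1},
    {"claw": -1,"dx": -0.25,"dy": 0,"dz": 0,"yaw": 0.1},
  ],
)

```text
time_s: 8.07
ee_pos: [564.3, 315.2, 10.3]
ee_rot: [179.2, -0.6, 90.7]
force: [-0.1, 0.9, 0.4]
gripper_width: 91.0
```

```bash
python3 -c "
from h import *
look('a2')"
```

```text
8.175 [564.2 314.9  10.3] [179.3  -0.6  90.7] [ 0.2 -0.4  0.3]
tcp in v_rest -45.2 126.3
```

View pics/a2.png

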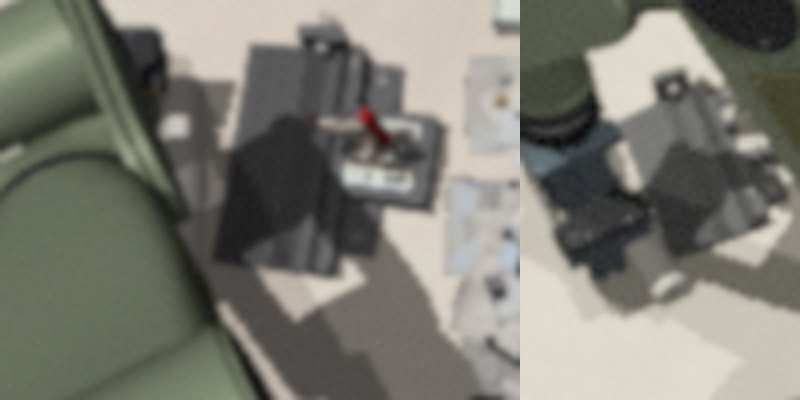

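Call:
drive_tool(
  moves=[
    {"claw": -1,"dx": -0.25,"dy": 0,"dz": 0,"yaw": 0.14},
    {"claw": -1,"dx": -0.25,"dy": 0,"dz": 0,"yaw": 0.14},
    {"claw": -1,"dx": -0.25,"dy": 0,"dz": 0,"yaw": 0.14},
    {"claw": -1,"dx": -0.25,"dy": 0,"dz": 0,"yaw": 0.14},
    {"claw": -1,"dx": -0.25,"dy": 0,"dz": 0,"yaw": 0.14},
  ],
)

```text
time_s: 8.8
ee_pos: [563.8, 288.9, 10.2]
ee_rot: [179.3, -0.7, 84.3]
force: [0.6, 0.5, 0.1]
gripper_width: 91.1
```

```bash
python3 -c "
from h import *
look('a3')"
```

```text
8.9 [563.6 288.6  10.2] [179.3  -0.7  84.3] [0.3 1.  0.1]
tcp in v_rest -42.0 100.1
```

View pics/a3.png

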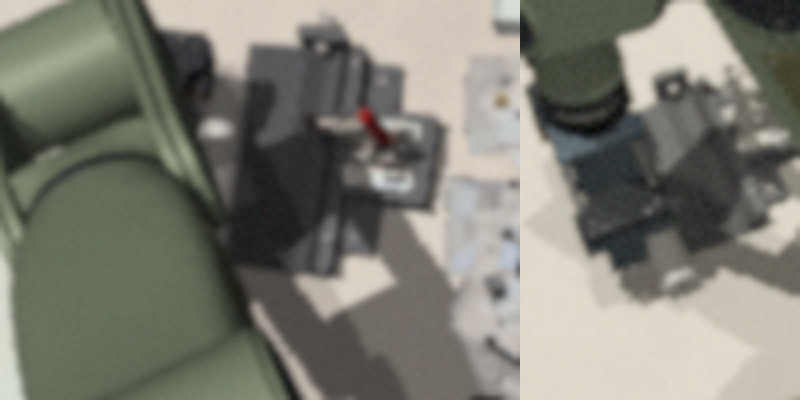

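Call:
drive_tool(
  moves=[
    {"claw": -1,"dx": -0.25,"dy": 0,"dz": -0.05,"yaw": 0.12},
    {"claw": -1,"dx": -0.25,"dy": 0,"dz": -0.05,"yaw": 0.12},
    {"claw": -1,"dx": -0.25,"dy": 0,"dz": -0.05,"yaw": 0},
    {"claw": -1,"dx": -0.25,"dy": 0,"dz": -0.05,"yaw": 0},
    {"claw": -1,"dx": -0.25,"dy": 0,"dz": -0.05,"yaw": 0},
  ],
)

```text
time_s: 9.52
ee_pos: [562.1, 265.3, 16.9]
ee_rot: [179.1, -1.1, 82.1]
force: [0.7, 3.3, 2.5]
gripper_width: 91.1
```

```bash
python3 -c "
from h import *
look('a4')"
```

```text
9.625 [561.7 264.3  16.6] [179.1  -1.   82.1] [0.7 0.8 1.2]
tcp in v_rest -40.5 75.9
```

View pics/a4.png

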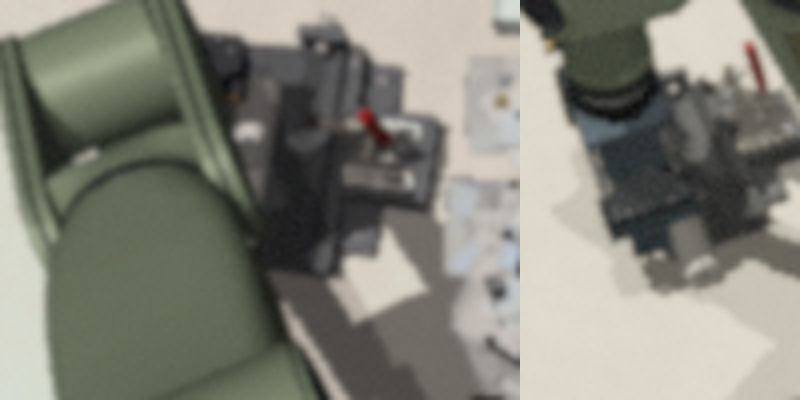

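Call:
drive_tool(
  moves=[
    {"claw": -1,"dx": -0.25,"dy": 0,"dz": 0.05,"yaw": 0},
    {"claw": -1,"dx": -0.25,"dy": 0,"dz": 0.03,"yaw": 0},
    {"claw": -1,"dx": -0.25,"dy": 0,"dz": 0.03,"yaw": 0},
    {"claw": -1,"dx": -0.25,"dy": 0,"dz": 0.02,"yaw": 0},
    {"claw": -1,"dx": -0.2,"dy": 0,"dz": 0.0,"yaw": 0},
  ],
)

```text
time_s: 10.25
ee_pos: [557.4, 238.4, 12.7]
ee_rot: [179.2, -0.8, 82.1]
force: [-0.2, 0.2, -1.3]
gripper_width: 91.2
```

```bash
python3 -c "
from h import *
look('a5')"
```

```text
10.35 [557.4 238.4  12.7] [179.2  -0.9  82.1] [-1.  -0.7  0.2]
tcp in v_rest -41.1 49.6
```

View pics/a5.png

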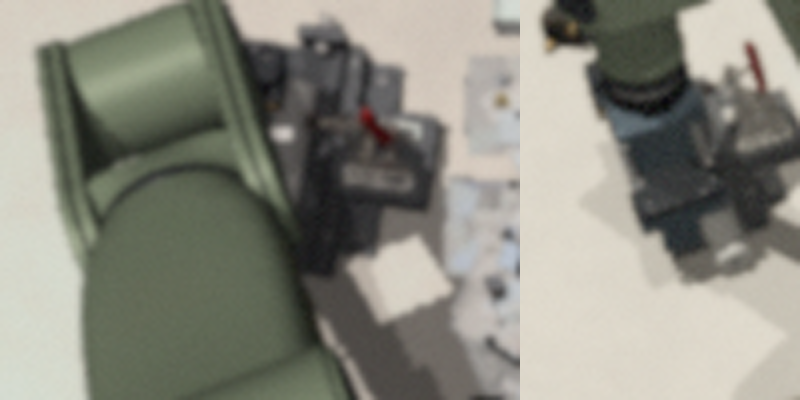

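Call:
drive_tool(
  moves=[
    {"claw": -1,"dx": -0.25,"dy": 0,"dz": -0.05,"yaw": 0},
    {"claw": -1,"dx": -0.2,"dy": 0,"dz": -0.05,"yaw": 0},
    {"claw": -1,"dx": -0.1,"dy": 0,"dz": 0,"yaw": 0},
  ],
)

```text
time_s: 10.72
ee_pos: [555.0, 225.9, 14.0]
ee_rot: [179.3, -0.8, 82.1]
force: [-0.1, 1.0, 0.0]
gripper_width: 91.4
```

```bash
python3 -c "
from h import *
look('a6')"
```

```text
10.825 [555. 226.  14.] [179.3  -0.8  82.1] [0.1 0.7 0. ]
tcp in v_rest -41.7 37.0
```

View pics/a6.png

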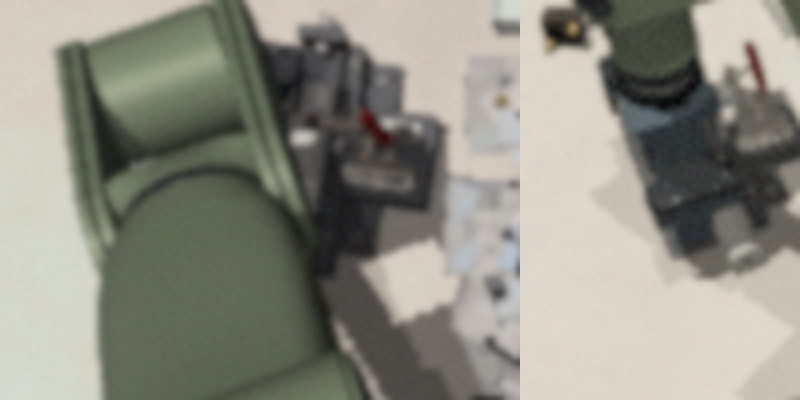

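Call:
drive_tool(
  moves=[
    {"claw": -1,"dx": 0.3,"dy": 0,"dz": 0,"yaw": 0},
    {"claw": -1,"dx": 0.3,"dy": 0,"dz": -0.1,"yaw": 0},
    {"claw": -1,"dx": 0,"dy": 0,"dz": 0,"yaw": 0},
  ],
)

```text
time_s: 11.2
ee_pos: [557.0, 239.2, 16.5]
ee_rot: [179.3, -0.8, 82.1]
force: [-0.3, 0.1, -0.3]
gripper_width: 91.2
```

```bash
python3 -c "
from h import *
look('a7')
from workcell import grab_frame
f=grab_frame('wrist');cv2.imwrite('pics/w7.png',f['color'])"
```

```text
11.3 [556.7 238.7  16.2] [179.3  -0.8  82.1] [-0.1 -0.3  0.5]
tcp in v_rest -41.8 49.8
```

View pics/a7.png

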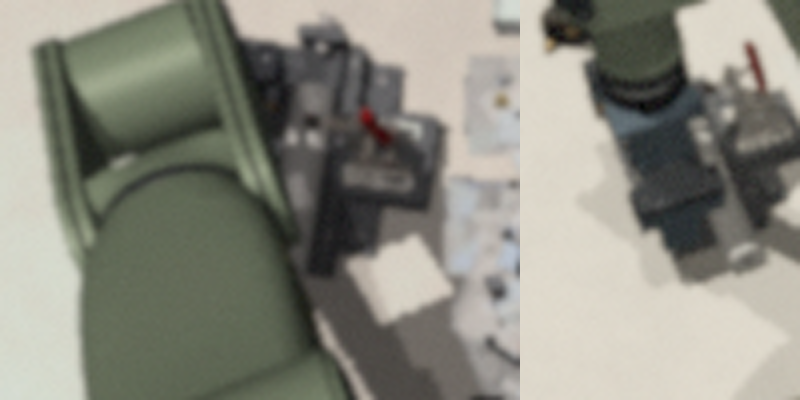

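View pics/w7.png

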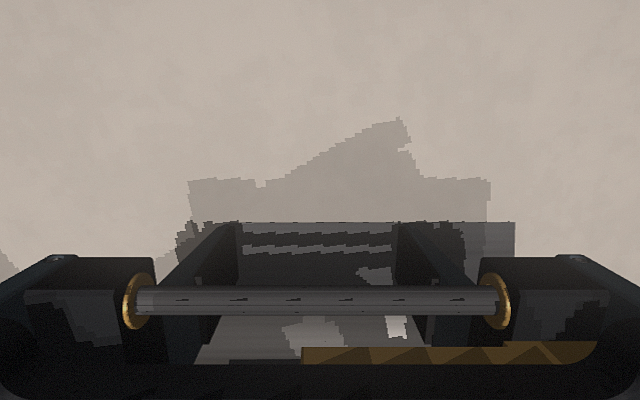

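Call:
drive_tool(
  moves=[
    {"claw": -1,"dx": 0.5,"dy": 0,"dz": -1,"yaw": 0},
    {"claw": -1,"dx": 0.5,"dy": -0.5,"dz": -1,"yaw": 0},
    {"claw": -1,"dx": 0.3,"dy": -1,"dz": -1,"yaw": 0},
    {"claw": -1,"dx": 0.3,"dy": -1,"dz": -1,"yaw": 0},
    {"claw": -1,"dx": 0,"dy": -1,"dz": -1,"yaw": 0},
  ],
)

```text
time_s: 11.98
ee_pos: [488.4, 278.4, 116.3]
ee_rot: [179.6, -0.6, 82.0]
force: [0.8, 0.7, 0.9]
gripper_width: 91.1
```

Call:
drive_tool(
  moves=[
    {"claw": 1,"dx": 0,"dy": -1,"dz": -1,"yaw": 1},
    {"claw": 1,"dx": 0,"dy": -0.5,"dz": -0.5,"yaw": 1},
  ],
)

```text
time_s: 12.22
ee_pos: [457.2, 283.9, 147.8]
ee_rot: [179.7, -0.7, 64.3]
force: [0.4, 0.8, -0.0]
gripper_width: 74.4
```

```bash
python3 -c "
from h import *
look('a8')
from workcell import grab_frame
f=grab_frame('wrist');np.save('w8.npy',f,allow_pickle=True);cv2.imwrite('pics/w8.png',f['color'])"
```

```text
12.325 [457.6 284.2 147.9] [179.7  -0.8  64.6] [0.2 0.9 0.5]
tcp in v_rest -146.3 80.8
```

View pics/a8.png

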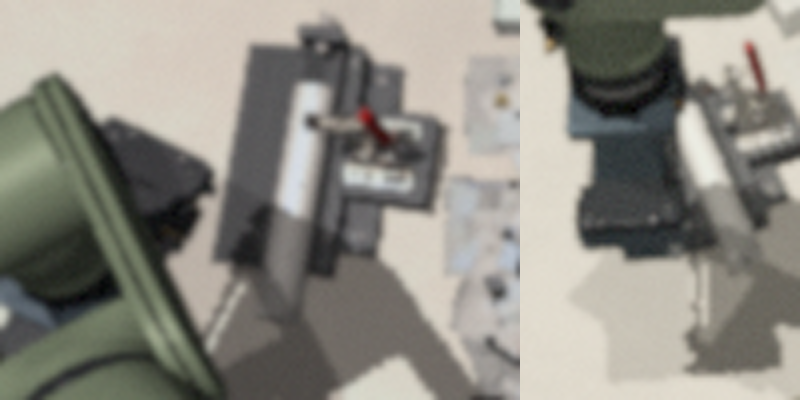

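View pics/w8.png

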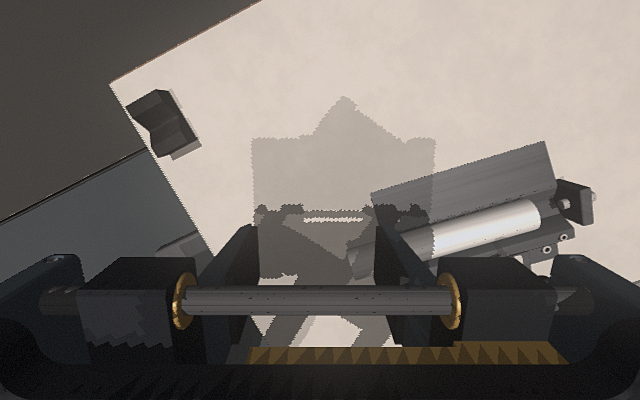

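The bar lies in the groove; in top crop it runs from (313,85) to (283,318), clear of the stop. Next I measure its end.

Run:
```python
from h import *
t=np.load("a8t.npy",allow_pickle=True).item(); w=np.load("w8.npy",allow_pickle=True).item(); s=np.load("a8s.npy",allow_pickle=True).item()
def pr(k,p): d=p[:2]-O; print(k,p.round(1),"v_rest",(d@e).round(1),(d@n).round(1))
pr("far top",onz(t,165+313/4,145+84/4,37)); pr("near top",onz(t,165+283/4,145+318/4,37))
pr("far scene",onz(s,225+(692-520)/4,190+103/4,35)); pr("near scene",onz(s,225+(742-520)/4,190+255/4,26))
pr("far wrist top",onz(w,537,205,37));pr("far wrist lower",onz(w,541,228,18)); pr("near wrist",onz(w,352,270,10))
pr("stop wrist screw head",onz(w,565,203,21.5))
pr("far ramp corner",onz(w,545,142,0));pr("near ramp corner",onz(w,371,192,0))
for n,im in(("w8z",w["color"][130:290,330:610]),): cv2.imwrite("pics/w8z.png",cv2.resize(im,None,fx=2.8,fy=2.8,interpolation=cv2.INTER_CUBIC))
```

```text
far top [633.8 178.5  37. ] v_rest 43.1 1.2
near top [455.1 196.2  37. ] v_rest -136.4 -6.7
far scene [631.8 169.3  35. ] v_rest 42.4 -8.3
near scene [460.1 205.5  26. ] v_rest -132.7 3.2
far wrist top [637.9 193.3  37. ] v_rest 45.1 16.3
far wrist lower [645.1 157.3  18. ] v_rest 57.3 -18.3
near wrist [456.8 191.8  10. ] v_rest -134.0 -10.9
stop wrist screw head [670.7 174.7  21.5] v_rest 80.2 2.6
far ramp corner [680.8 231.5   0. ] v_rest 82.1 60.3
near ramp corner [508.3 258.2   0. ] v_rest -92.5 62.2
```

View pics/w8z.png

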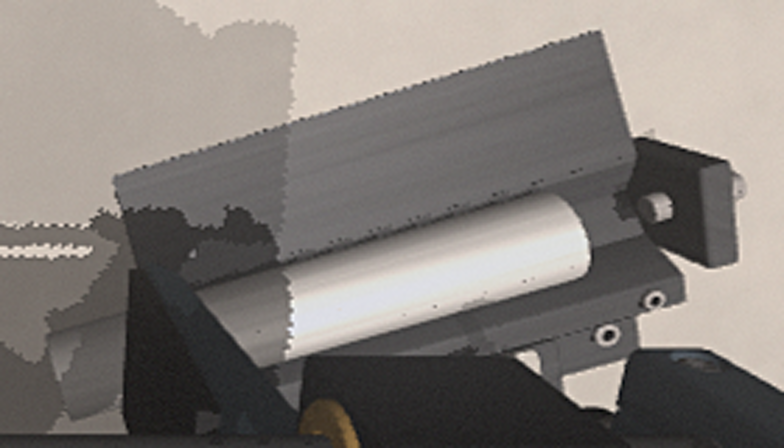

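Call:
drive_tool(
  moves=[
    {"claw": 1,"dx": -1,"dy": 0,"dz": 0,"yaw": 1},
    {"claw": 1,"dx": -1,"dy": 0,"dz": 0,"yaw": 1},
    {"claw": 1,"dx": -1,"dy": 0,"dz": 0,"yaw": 1},
    {"claw": 1,"dx": 0,"dy": 0,"dz": 0.5,"yaw": 1},
    {"claw": 1,"dx": 0,"dy": 0,"dz": 0.5,"yaw": 1},
  ],
)

```text
time_s: 13.0
ee_pos: [425.5, 231.5, 122.6]
ee_rot: [-179.8, -0.5, 21.0]
force: [-0.8, -0.3, -0.0]
gripper_width: 12.0
```

Call:
drive_tool(
  moves=[
    {"claw": 1,"dx": 0,"dy": 0,"dz": 1,"yaw": 1},
    {"claw": 1,"dx": 0,"dy": 0,"dz": 1,"yaw": 1},
    {"claw": 1,"dx": 0,"dy": 0,"dz": 0,"yaw": 0.8},
  ],
)

```text
time_s: 13.38
ee_pos: [426.1, 230.1, 78.4]
ee_rot: [-179.7, -0.2, -3.5]
force: [1.1, -0.3, 0.4]
gripper_width: 0.5
```

```bash
python3 -c "
from h import *
look('a9')"
```

```text
13.475 [427.  230.5  79.5] [-179.7   -0.3   -3.2] [-0.   0.2 -0.2]
tcp in v_rest -169.1 23.3
```

View pics/a9.png

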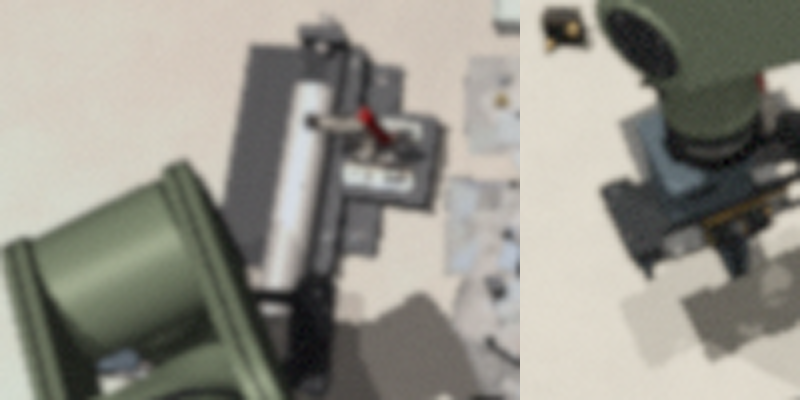

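Call:
drive_tool(
  moves=[
    {"claw": 1,"dx": 0,"dy": 0.6,"dz": 1,"yaw": 0.55},
    {"claw": 1,"dx": 0,"dy": 0.6,"dz": 1,"yaw": 0},
    {"claw": 1,"dx": 0,"dy": 0,"dz": 0.8,"yaw": 0},
    {"claw": 1,"dx": 0,"dy": 0,"dz": 0.4,"yaw": 0},
    {"claw": 1,"dx": 0,"dy": 0,"dz": 0,"yaw": 0},
  ],
)

```text
time_s: 14.1
ee_pos: [427.7, 206.3, 13.4]
ee_rot: [-179.6, -0.4, -7.2]
force: [1.1, -0.7, -0.4]
gripper_width: 0.8
```

```bash
python3 -c "
from h import *
look('b1')"
```

```text
14.2 [428.1 206.7  14.1] [-179.5   -0.5   -7.2] [0.7 0.4 0.5]
tcp in v_rest -164.6 -0.2
```

View pics/b1.png

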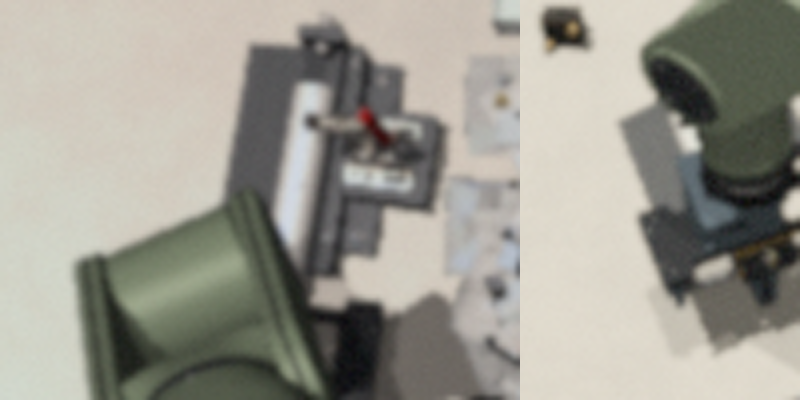

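Call:
drive_tool(
  moves=[
    {"claw": 1,"dx": 0.3,"dy": 0,"dz": 0,"yaw": 0},
    {"claw": 1,"dx": 0.3,"dy": 0,"dz": 0,"yaw": 0},
    {"claw": 1,"dx": 0.25,"dy": 0,"dz": 0,"yaw": 0.05},
    {"claw": 1,"dx": 0.25,"dy": 0,"dz": 0,"yaw": 0.05},
    {"claw": 1,"dx": 0.25,"dy": 0,"dz": 0,"yaw": 0},
  ],
)

```text
time_s: 14.82
ee_pos: [456.4, 203.6, 15.5]
ee_rot: [-179.5, -0.5, -8.1]
force: [-1.4, 1.2, -0.2]
gripper_width: 0.6
```

Call:
drive_tool(
  moves=[
    {"claw": 1,"dx": 0.2,"dy": 0,"dz": 0,"yaw": 0},
    {"claw": 1,"dx": 0.2,"dy": 0,"dz": 0,"yaw": 0},
  ],
)

```text
time_s: 15.08
ee_pos: [464.7, 202.4, 15.5]
ee_rot: [-179.5, -0.5, -8.1]
force: [-2.2, 1.0, 1.0]
gripper_width: 0.2
```

```bash
python3 -c "
from h import *
look('b2')"
```

```text
15.175 [465.4 202.4  15.6] [-179.5   -0.6   -8.1] [ 0.1 -0.3  0.1]
tcp in v_rest -127.1 0.8
```

View pics/b2.png

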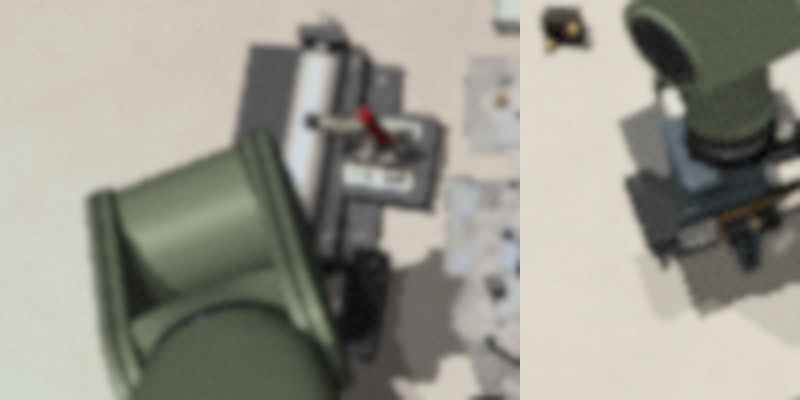

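Call:
drive_tool(
  moves=[
    {"claw": 1,"dx": 0.15,"dy": 0,"dz": 0,"yaw": 0},
    {"claw": 1,"dx": 0.1,"dy": 0,"dz": 0,"yaw": 0},
  ],
)

```text
time_s: 15.42
ee_pos: [469.5, 201.5, 15.5]
ee_rot: [-179.5, -0.4, -8.1]
force: [-4.5, 2.3, 1.0]
gripper_width: 0.5
```

Call:
drive_tool(
  moves=[
    {"claw": 1,"dx": 0.1,"dy": 0,"dz": 0,"yaw": 0},
  ],
)

```text
time_s: 15.55
ee_pos: [469.4, 201.2, 15.2]
ee_rot: [-179.5, -0.2, -8.1]
force: [-8.8, 2.5, 2.3]
gripper_width: 0.0
```

Call:
drive_tool(
  moves=[
    {"claw": 1,"dx": 0.1,"dy": 0,"dz": 0,"yaw": 0},
  ],
)

```text
time_s: 15.68
ee_pos: [469.4, 200.9, 15.0]
ee_rot: [-179.6, 0.1, -8.2]
force: [-5.7, 3.4, 2.7]
gripper_width: 0.4
```

Call:
drive_tool(
  moves=[
    {"claw": 1,"dx": 0.1,"dy": 0,"dz": 0,"yaw": 0},
    {"claw": 1,"dx": 0.05,"dy": 0,"dz": 0,"yaw": 0},
  ],
)

```text
time_s: 15.92
ee_pos: [469.2, 200.5, 14.7]
ee_rot: [-179.7, 0.4, -8.2]
force: [-3.7, 1.9, 2.0]
gripper_width: 0.6
```

Call:
drive_tool(
  moves=[
    {"claw": 1,"dx": -0.5,"dy": 0,"dz": 0,"yaw": 0},
    {"claw": 1,"dx": -1,"dy": 0,"dz": -0.5,"yaw": 0},
    {"claw": 1,"dx": -0.5,"dy": 0,"dz": -1,"yaw": 0},
    {"claw": 1,"dx": 0,"dy": 0,"dz": -1,"yaw": 0},
    {"claw": 1,"dx": 0,"dy": 0,"dz": -1,"yaw": 0},
  ],
)

```text
time_s: 16.55
ee_pos: [425.6, 205.6, 87.6]
ee_rot: [-179.7, 0.3, -8.1]
force: [0.7, -1.1, 0.0]
gripper_width: 0.4
```

Call:
drive_tool(
  moves=[
    {"claw": 1,"dx": 0,"dy": 0,"dz": -1,"yaw": 0},
    {"claw": 1,"dx": 0,"dy": 0,"dz": -1,"yaw": 0},
    {"claw": 1,"dx": 0,"dy": 0,"dz": -1,"yaw": 0},
    {"claw": 1,"dx": 0,"dy": 0,"dz": -1,"yaw": 0},
    {"claw": 1,"dx": 0,"dy": 0,"dz": -1,"yaw": 0},
  ],
)

```text
time_s: 17.18
ee_pos: [420.9, 204.9, 194.3]
ee_rot: [-179.6, -0.1, -8.0]
force: [-0.7, 0.7, -0.1]
gripper_width: 0.2
```

```bash
python3 -c "
from h import *
look('b3')
from workcell import grab_frame
f=grab_frame('wrist');np.save('wb3.npy',f,allow_pickle=True);cv2.imwrite('pics/wb3.png',f['color'])"
```

```text
17.275 [422.4 205.5 195.6] [-179.5   -0.3   -8. ] [ 0.7  1.1 -0.2]
tcp in v_rest -170.1 -2.1
```

View pics/b3.png

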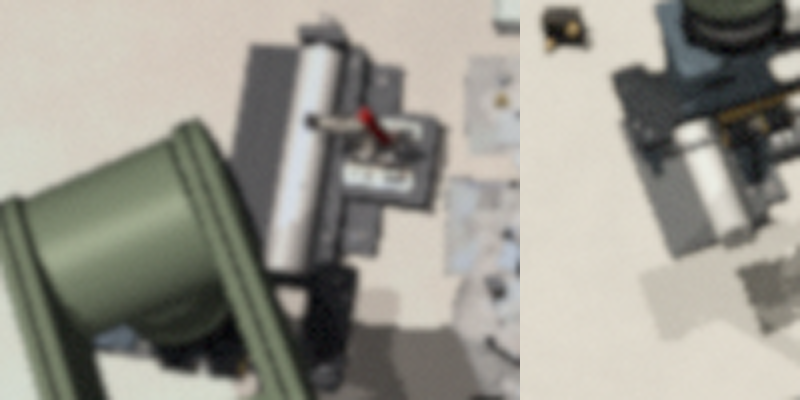

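View pics/wb3.png

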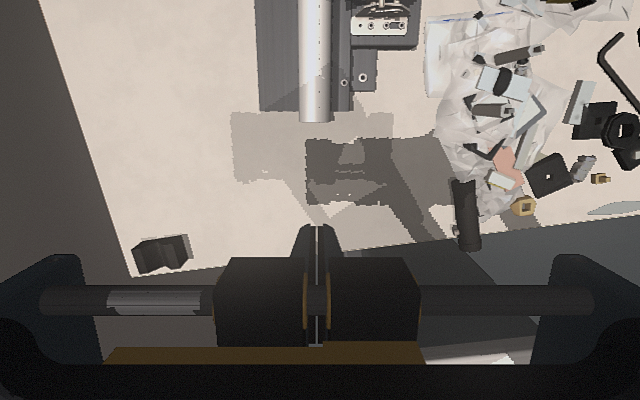

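Run:
```python
from h import *
t=np.load("b3t.npy",allow_pickle=True).item(); w=np.load("wb3.npy",allow_pickle=True).item();s=np.load("scene.npy",allow_pickle=True).item()
def pr(k,p): d=p[:2]-O; print(k,p.round(1),"v_rest",(d@e).round(1),(d@n).round(1))
for u,v,z in((300,118,21.5),(333,121,21.5),(314,122,10)): pr("near bar end",onz(w,u,v,z))
pr("block near corner",onz(w,260,110,0)); pr("block end right",onz(w,349,112,26))
pr("far end top",onz(t,165+325/4,145+46/4,37))
# red handle in first top/scene and current top
for nm,f in (("top",t),("scene0",s)):
    c=f["color"].astype(int); m=((c[...,2]-c[...,1]>45)&(c[...,2]-c[...,0]>35)).astype(np.uint8)
    x0,x1,y0,y1=(245,275,165,190) if nm=="top" else (270,300,195,220)
    ys,xs=np.nonzero(m[y0:y1,x0:x1]); xs=xs+x0; ys=ys+y0; print(nm,len(xs),xs.min(),xs.max(),ys.min(),ys.max())
    i=ys.argmin(); pr("red upper",onz(f,xs[ys<=ys.min()+1].mean(),ys.min()+.5,140))
    for z in(110,145):
      pass
O3=np.r_[O,0]
for q in(1.12,1.2):
    a=q+.518
    p=np.r_[O+n*(-70-84*np.cos(a)),55.7+84*np.sin(a)]
    print("pred handle_end",p.round(1),proj(t,p).round(1),proj(s,p).round(1))
```

```text
near bar end [493.2 214.4  21.5] v_rest -101.2 16.7
near bar end [485.6 181.2  21.5] v_rest -104.1 -17.2
near bar end [486.8 201.   10. ] v_rest -105.7 2.5
block near corner [507.  257.5   0. ] v_rest -93.7 61.3
block end right [492.3 164.3  26. ] v_rest -95.0 -33.0
far end top [663.7 170.2  37. ] v_rest 73.8 -2.9
top 12 255 259 172 178
red upper [586.6 129.  140. ] v_rest 3.4 -54.6
scene0 3 281 282 201 202
red upper [583.7 127.4 140. ] v_rest 0.7 -56.6
pred handle_end [581.9 119.8 139.5] [259.1 174.2] [283.8 201.1]
pred handle_end [582.8 126.4 138.8] [256.8 173.9] [282.1 201.8]
```

Call:
drive_tool(
  moves=[
    {"claw": 1,"dx": 1,"dy": 0.1,"dz": 0,"yaw": 0},
    {"claw": 1,"dx": 1,"dy": 0.1,"dz": 0,"yaw": 0},
    {"claw": 1,"dx": 1,"dy": 0.1,"dz": 0,"yaw": 0},
    {"claw": 1,"dx": 1,"dy": 0.1,"dz": 0,"yaw": 0},
    {"claw": 1,"dx": 1,"dy": 0.1,"dz": 0,"yaw": 0},
  ],
)

```text
time_s: 17.95
ee_pos: [524.9, 178.8, 190.7]
ee_rot: [-179.7, 0.1, -8.0]
force: [0.1, 0.2, -0.2]
gripper_width: 0.0
```

Call:
drive_tool(
  moves=[
    {"claw": 1,"dx": 1,"dy": 0.1,"dz": 0,"yaw": 0},
    {"claw": 1,"dx": 1,"dy": 0.1,"dz": 0,"yaw": 0},
    {"claw": 1,"dx": 0.5,"dy": 0,"dz": 0,"yaw": 0},
    {"claw": 1,"dx": 0,"dy": 0,"dz": 0,"yaw": 0},
  ],
)

```text
time_s: 18.45
ee_pos: [580.3, 164.6, 186.6]
ee_rot: [-179.8, 0.3, -8.2]
force: [-1.4, -0.0, -0.8]
gripper_width: 0.4
```

```bash
python3 -c "
from h import *
look('c1')"
```

```text
18.55 [579.3 164.9 186.9] [-179.8    0.3   -8.2] [-1.   0.4 -0.3]
tcp in v_rest -9.0 -20.1
```

View pics/c1.png

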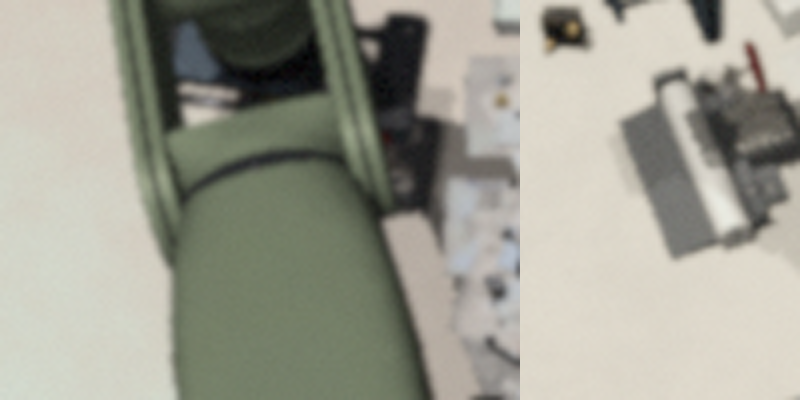

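Call:
drive_tool(
  moves=[
    {"claw": 1,"dx": 0.4,"dy": 0,"dz": 0.9,"yaw": 0},
    {"claw": 1,"dx": 0,"dy": 0,"dz": 0.9,"yaw": 0},
    {"claw": 1,"dx": 0,"dy": 0,"dz": 0.5,"yaw": 0},
    {"claw": 1,"dx": 0,"dy": 0,"dz": 0,"yaw": 0},
  ],
)

```text
time_s: 19.05
ee_pos: [585.8, 164.3, 137.4]
ee_rot: [-179.9, 0.4, -8.1]
force: [-0.2, -1.1, 0.4]
gripper_width: 0.5
```

```bash
python3 -c "
from h import *
look('c2')
f=np.load('c2s.npy',allow_pickle=True).item();cv2.imwrite('pics/c2z.png',cv2.resize(f['color'][170:250,240:340],None,fx=6,fy=6,interpolation=cv2.INTER_CUBIC))"
```

```text
19.15 [586.6 164.5 138.6] [-179.8    0.3   -8.1] [ 0.1 -0.3  0.3]
tcp in v_rest -1.7 -19.5
```

View pics/c2z.png

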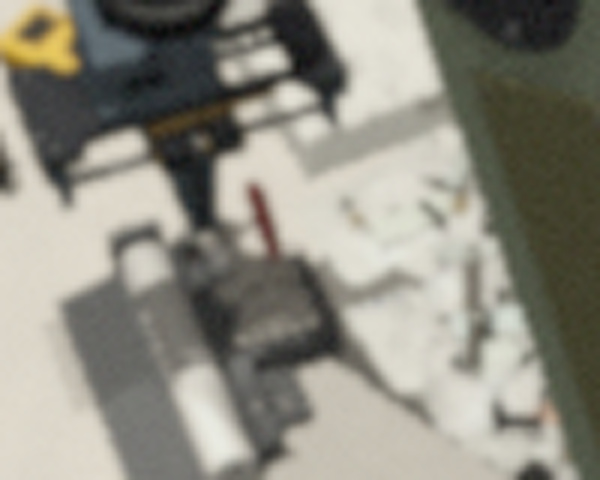

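Call:
drive_tool(
  moves=[
    {"claw": 1,"dx": 0.05,"dy": 0.5,"dz": 0.05,"yaw": 0},
    {"claw": 1,"dx": 0,"dy": 0.5,"dz": 0,"yaw": 0},
    {"claw": 1,"dx": 0,"dy": 0.5,"dz": 0.05,"yaw": 0},
    {"claw": 1,"dx": 0,"dy": 0.5,"dz": 0.05,"yaw": 0},
    {"claw": 1,"dx": 0,"dy": 0.4,"dz": 0.1,"yaw": 0},
  ],
)

```text
time_s: 19.77
ee_pos: [582.1, 114.8, 136.0]
ee_rot: [-179.6, -0.1, -8.1]
force: [-0.1, 1.9, 1.1]
gripper_width: 0.5
```

```bash
python3 -c "
from h import *
look('c3')
f=np.load('c3s.npy',allow_pickle=True).item();cv2.imwrite('pics/c3z.png',cv2.resize(f['color'][170:250,240:340],None,fx=6,fy=6,interpolation=cv2.INTER_CUBIC))"
```

```text
19.875 [581.7 114.2 135.5] [-179.7    0.    -8.1] [ 0.8  0.7 -1.3]
tcp in v_rest 0.6 -69.9
```

View pics/c3z.png

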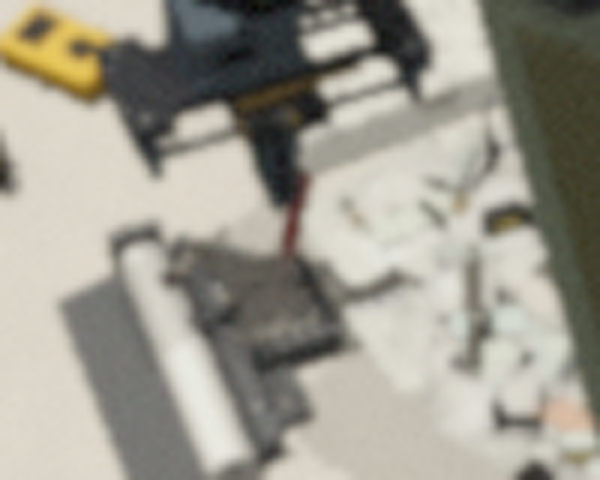

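Call:
drive_tool(
  moves=[
    {"claw": 1,"dx": 0,"dy": 0.45,"dz": 0.12,"yaw": 0},
    {"claw": 1,"dx": 0,"dy": 0.45,"dz": 0.15,"yaw": 0},
    {"claw": 1,"dx": 0,"dy": 0.4,"dz": 0.25,"yaw": 0},
    {"claw": 1,"dx": 0,"dy": 0.4,"dz": 0.3,"yaw": 0},
  ],
)

```text
time_s: 20.38
ee_pos: [577.2, 79.0, 118.4]
ee_rot: [-179.6, -0.1, -8.1]
force: [-0.2, 0.7, 1.7]
gripper_width: 0.2
```

```bash
python3 -c "
from h import *
look('c4')
f=np.load('c4s.npy',allow_pickle=True).item();cv2.imwrite('pics/c4z.png',cv2.resize(f['color'][170:250,240:340],None,fx=6,fy=6,interpolation=cv2.INTER_CUBIC))"
```

```text
20.475 [576.3  78.4 117.6] [-1.797e+02  1.000e-01 -8.100e+00] [ 0.1 -0.2  0.5]
tcp in v_rest 0.4 -106.1
```

View pics/c4z.png

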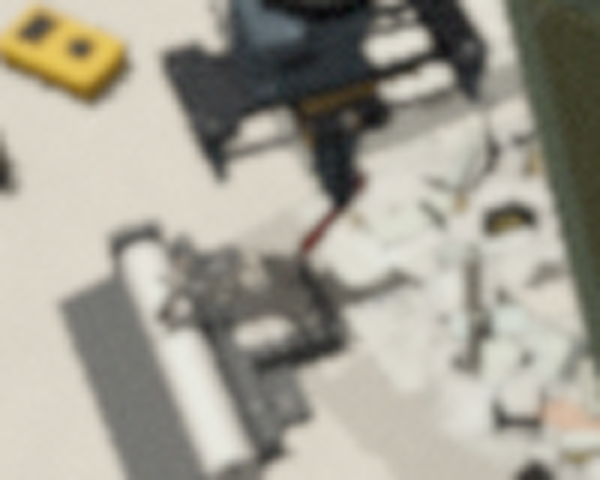

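Call:
drive_tool(
  moves=[
    {"claw": 1,"dx": 0,"dy": 0.35,"dz": 0.35,"yaw": 0},
    {"claw": 1,"dx": 0,"dy": 0.3,"dz": 0.35,"yaw": 0},
    {"claw": 1,"dx": 0,"dy": 0.1,"dz": 0.15,"yaw": 0},
    {"claw": 1,"dx": 0,"dy": 0,"dz": 0.1,"yaw": 0},
  ],
)

```text
time_s: 20.98
ee_pos: [574.5, 62.2, 97.9]
ee_rot: [-179.8, 0.0, -8.1]
force: [-2.2, -1.6, 12.4]
gripper_width: 0.7
```

Call:
drive_tool(
  moves=[
    {"claw": 1,"dx": 0,"dy": 0,"dz": 0.1,"yaw": 0},
  ],
)

```text
time_s: 21.1
ee_pos: [574.8, 62.1, 97.5]
ee_rot: [-179.8, -0.1, -8.1]
force: [-3.8, -0.3, 16.4]
gripper_width: 0.3
```

```bash
python3 -c "
from h import *
look('c5')
f=np.load('c5s.npy',allow_pickle=True).item();cv2.imwrite('pics/c5z.png',cv2.resize(f['color'][170:250,240:340],None,fx=6,fy=6,interpolation=cv2.INTER_CUBIC))"
```

```text
21.2 [574.8  62.3  97.7] [-1.797e+02 -1.000e-01 -8.100e+00] [-4.   0.1 12.1]
tcp in v_rest 1.1 -122.3
```

View pics/c5z.png

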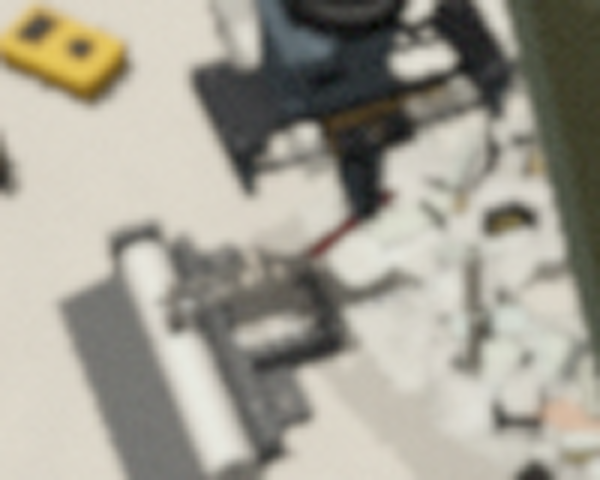

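Call:
drive_tool(
  moves=[
    {"claw": 1,"dx": 0,"dy": 0,"dz": 0.1,"yaw": 0},
    {"claw": 1,"dx": 0,"dy": 0,"dz": 0.1,"yaw": 0},
  ],
)

```text
time_s: 21.45
ee_pos: [575.1, 62.7, 97.5]
ee_rot: [-179.7, -0.2, -8.1]
force: [-2.4, -0.2, 11.9]
gripper_width: 0.4
```

Call:
drive_tool(
  moves=[
    {"claw": 1,"dx": 0,"dy": 0,"dz": -0.5,"yaw": 0},
    {"claw": 1,"dx": 0,"dy": 0,"dz": -1,"yaw": 0},
    {"claw": 1,"dx": -0.5,"dy": 0,"dz": -1,"yaw": 0},
    {"claw": 1,"dx": -1,"dy": 0,"dz": -1,"yaw": 0},
    {"claw": 1,"dx": -1,"dy": 0,"dz": -1,"yaw": 0},
  ],
)

```text
time_s: 22.08
ee_pos: [523.5, 69.5, 188.1]
ee_rot: [-179.8, 0.1, -8.0]
force: [-0.2, -0.5, 0.4]
gripper_width: 0.3
```

Call:
drive_tool(
  moves=[
    {"claw": 1,"dx": -1,"dy": 0,"dz": -1,"yaw": 0},
    {"claw": 1,"dx": -1,"dy": 0,"dz": -1,"yaw": 0},
    {"claw": 1,"dx": -1,"dy": 0,"dz": 0,"yaw": 0},
    {"claw": 1,"dx": -1,"dy": -0.5,"dz": 0,"yaw": 0},
    {"claw": 1,"dx": -0.5,"dy": 0,"dz": 0,"yaw": 0},
  ],
)

```text
time_s: 22.7
ee_pos: [432.3, 93.3, 231.0]
ee_rot: [-179.7, -0.0, -8.0]
force: [0.9, -0.1, 0.2]
gripper_width: 0.6
```

```bash
python3 -c "
from h import *
look('c6')
from workcell import grab_frame
f=grab_frame('wrist');np.save('wc6.npy',f,allow_pickle=True);cv2.imwrite('pics/wc6.png',f['color'])
f=np.load('c6s.npy',allow_pickle=True).item();cv2.imwrite('pics/c6z.png',cv2.resize(f['color'][170:250,240:340],None,fx=6,fy=6,interpolation=cv2.INTER_CUBIC))"
```

```text
22.8 [432.4  92.8 231. ] [-179.7   -0.    -8. ] [ 0.   0.3 -0.2]
tcp in v_rest -144.1 -112.3
```

View pics/c6z.png

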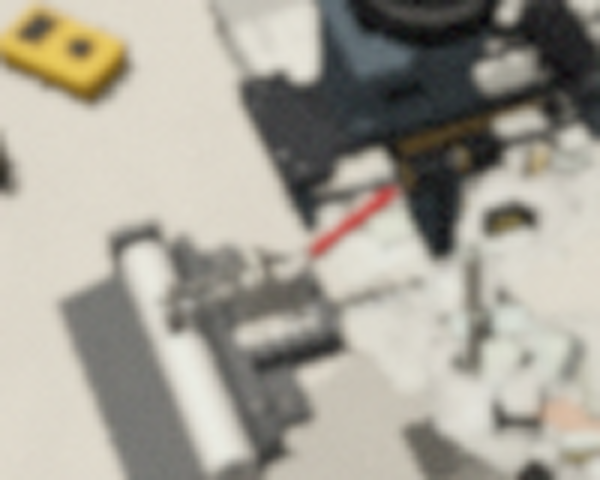

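View pics/wc6.png

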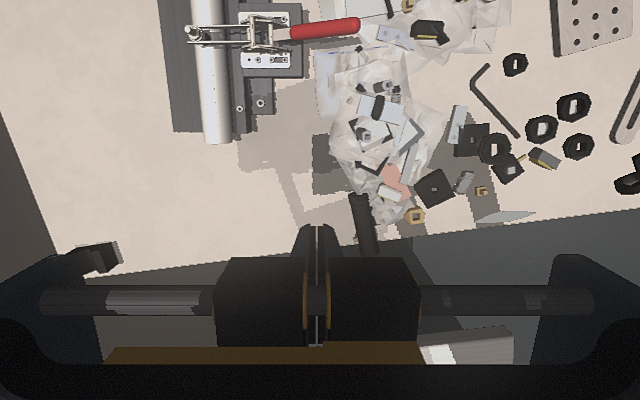

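The handle lies down and the clamp arm is over the bar with its tip at (190,33). I'll check the handle angle and bar end against prediction.

Run:
```python
from h import *
w=np.load("wc6.npy",allow_pickle=True).item(); s=np.load("c6s.npy",allow_pickle=True).item()
for q in(0,.06,.15,.3):
    a=q+.518; p=np.r_[O+n*(-70-92*np.cos(a)),55.7+92*np.sin(a)]; print(q,proj(w,p).round(1),proj(s,p).round(1))
print("obs wrist tip ~(359,25); scene tip ~",240+397/6,170+188/6)
for z in (5.5,): 
    p=onz(w,218,143,z); d=p[:2]-O; print((d@e).round(1),(d@n).round(1))
p=np.r_[O+e*-105.5,5.5]; print("pred near end low",proj(w,p).round(1)); p=np.r_[O+e*-95+n*60,0]; print("pred block corner",proj(w,p).round(1))
cv2.imwrite("pics/wc6z.png",cv2.resize(w["color"][0:150,150:370],None,fx=3.5,fy=3.5,interpolation=cv2.INTER_CUBIC))
```

```text
0 [363.2  25.8] [306.3 201.1]
0.06 [360.4  24.4] [305.5 200.5]
0.15 [355.4  22.5] [304.3 199.7]
0.3 [344.7  19.3] [301.8 198.6]
obs wrist tip ~(359,25); scene tip ~ 306.1666666666667 201.33333333333334
-107.6 7.5
pred near end low [224.1 141.3]
pred block corner [175.2 131.9]
```

View pics/wc6z.png

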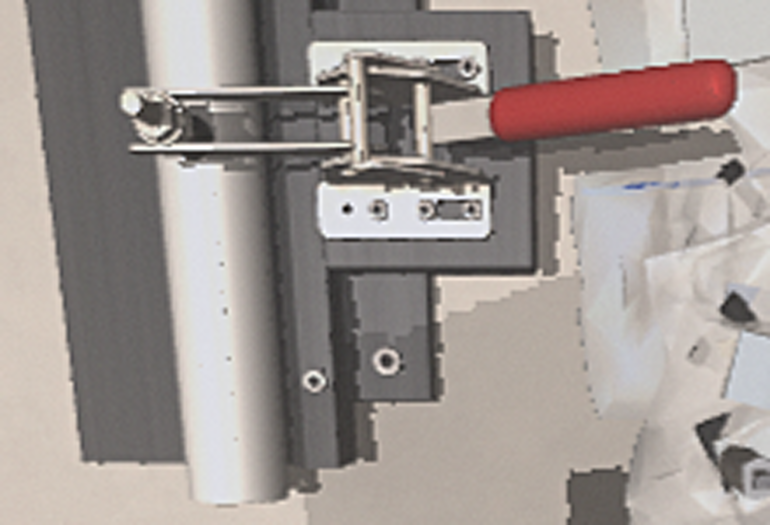

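Call:
drive_tool(
  moves=[
    {"claw": 1,"dx": 1,"dy": -1,"dz": 0,"yaw": 0},
    {"claw": 1,"dx": 1,"dy": -1,"dz": 0,"yaw": 0},
    {"claw": 1,"dx": 1,"dy": -1,"dz": 0,"yaw": 0},
    {"claw": 1,"dx": 1,"dy": -1,"dz": 0,"yaw": 0},
    {"claw": 1,"dx": 1,"dy": -1,"dz": 0,"yaw": 0},
  ],
)

```text
time_s: 23.48
ee_pos: [552.3, 178.5, 230.1]
ee_rot: [-179.8, -0.1, -8.2]
force: [-0.3, -0.6, 0.1]
gripper_width: 0.5
```

Call:
drive_tool(
  moves=[
    {"claw": 1,"dx": 1,"dy": -1,"dz": 0,"yaw": 0},
    {"claw": 1,"dx": 0.5,"dy": -0.5,"dz": 0,"yaw": 0},
    {"claw": 1,"dx": 0,"dy": 0,"dz": 0,"yaw": 0},
  ],
)

```text
time_s: 23.85
ee_pos: [589.8, 205.0, 227.7]
ee_rot: [-179.9, 0.0, -8.2]
force: [-0.3, -0.5, 0.1]
gripper_width: 0.3
```

```bash
python3 -c "
from h import *
from workcell import grab_frame,telemetry
f=grab_frame('wrist');np.save('wd.npy',f,allow_pickle=True)
cv2.imwrite('pics/wd.png',f['color']);print(telemetry.state()['ee_pos'])
p=np.r_[O+e*74.5,21.5];print(proj(f,p))"
```

```text
[589.31090705 204.62663247 227.71405076]
[335.66194022 106.8922489 ]
```

View pics/wd.png

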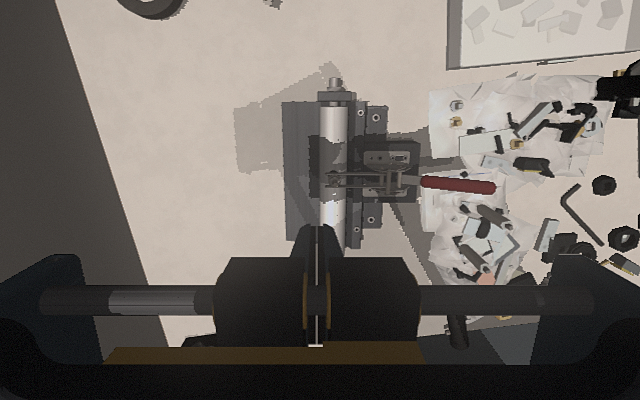

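```bash
python3 -c "
from h import *
f=np.load('wd.npy',allow_pickle=True).item()
cv2.imwrite('pics/wdz.png',cv2.resize(f['color'][70:130,300:370],None,fx=9,fy=9,interpolation=cv2.INTER_CUBIC))
for v in (104,105,106,107,108): print(v,(onz(f,334,v,30)[:2]-O)@e)
print('block end',(onz(f,290,100.5,8)[:2]-O)@e)"
```

```text
104 77.60769251391264
105 76.5686987584659
106 75.52795369866807
107 74.48545290284595
108 73.44119192436088
block end 81.49022157956897
```

View pics/wdz.png

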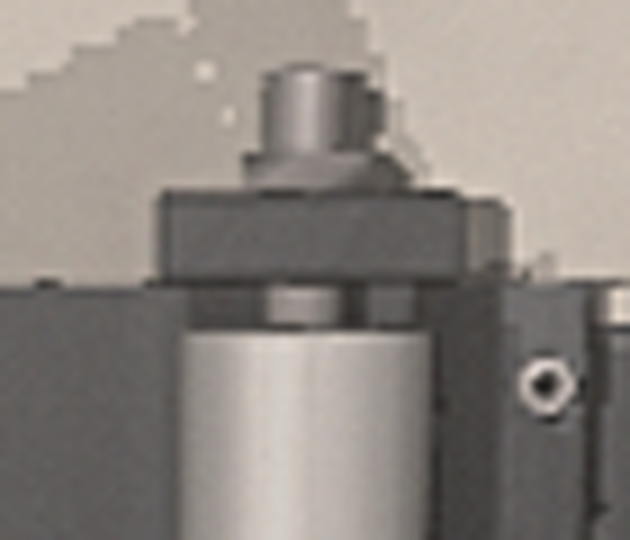

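The bar end sits against the screw tip (crop row about 330, no gap visible). The arm is clear at 228 mm, so I'm handing in.

```bash
python3 -c "
from workcell import job
print(job.job_done())"
```

```text
the job is handed in; nothing more can be done
None
```

The bar is in the groove against the stop screw and the clamp is closed on it. I handed the job in at about 24 s of the 64 s allowed; no verdict was reported.

**What I did:** I rolled the bar along the bench and up the ramp with the open fingers, turning the gripper about 11° on the way to line the bar up with the groove, until it dropped in. I then pushed it about 30 mm endways with the shut fingers. It stopped moving there and the force rose to about 9 N. Last, I swung the red handle down until it came up hard at about 12–16 N, and withdrew the arm.

**Last checks:**
- **Stop:** in the last wrist picture the bar's far end touches the screw tip. It measures x ≈ 74.6 mm against 74.5 mm expected.
- **Handle:** its end lies where the closed angle (0 rad) predicts, within about 2–3 px. The arm's tip is over the bar.
- **Robot:** it was clear of everything, with the tool 228 mm above the bench.

**Checks that disagreed or were not made:**
- A rougher reading put the bar's near end at x = −107.6 mm, against −105.5 mm expected. That is within the 2 mm calibration, and I went with the direct view of the stop.
- I did not measure the bystanders again; the arm did not go near them.

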